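Unlock the hand lubrication pump and prime it until its pin is out

TASK

Prime the hand lubrication pump on the bench: push the tab of its locking plate fully home towards the plunger to free it, then press the plunger down and let it come up again, stroke after stroke, until the indicator pin stands fully out of its turret, and leave the plunger up. Only push and press with the fingertips: do not lift anything or shove the pump along, and leave the pin itself and the things lying around the pump untouched.

Things in the scene. Friction and masses are not known exactly. Their poses are not given: they have to be found in the camera images.
- pump: hand lubrication pump, 3.5 kg, standing loose on rubber feet; grey body on a steel base plate (x -50..50, y -70..110 mm, 16 mm up). Origin: underside, on the plunger's vertical axis; z up. Its +y runs from plunger to indicator turret, its -y to the locking plate's tab. Body with the plate's guide: 64 x 74 mm, 98 mm high. A low black filler cap and a brass outlet do not move.
- plunger_top (a point): middle of the top of the plunger's black mushroom head (30 mm across, on a steel stem), 130.5 mm above the bench when up; moves with the plunger. Each full stroke drives the indicator pin about 8 mm out (the first may give less): three or four strokes in all, depending on the pin's start; later strokes run idle.
- plunger (a joint): plunger travel, m: 0 up (a spring returns it), 0.020 fully down at its stop. Takes 3 N at the top, about 8 N at the bottom. While the plate is locked it goes down only 1 mm. The pawl inside catches the pin's next tooth only when the plunger is up again: press to the stop and let it rise fully between strokes.
- lock_tab (a point): middle of the outer face of the locking plate's upright steel tab, 112.5 mm above the bench. The tab is 34 mm wide (pump x), 6 mm thick, from 88.5 to 124.5 mm above the bench. The face looks to the pump's -y, away from the plunger, and overhangs the base plate; locked, it is 80 to 86 mm from the plunger's axis. Moves with the plate.
- lock (a joint): travel of the locking plate along the pump's +y (tab towards the plunger), m: 0 to 0.006 locked (a slot in the plate holds up the plunger's collar), 0.026 fully home at its stop: the plunger is free. Moves against about 2 N of friction and stays where it is left.
- pin_tip (a point): rounded tip of the steel indicator pin, 9 mm across, that rises vertically from the aluminium turret (28 mm across); 5 mm above the turret's top at pin value 0, about 40 mm when fully out. A narrower groove round the pin then stands clear of the turret's top.
- pin (a joint): how far the indicator pin has come out, m: starts between 0 and 0.010, fully out at 0.034 to 0.035 (the teeth end there); friction holds it wherever it is
- grease_tin: flat round tin, 54 mm across, 24 mm high; bystander, origin at the centre of its underside
- test_plug: stepped brass plug, 22 mm across, 32 mm high; bystander, origin at the centre of its underside
- connector_loose: grey ribbed round connector, 25 mm across, 32 mm high; bystander, origin at the centre of its underside
- screwdriver: small screwdriver lying down, 184 x 17 mm; bystander, origin near the middle of its length, on its underside
- wrench: open-ended spanner lying flat, 150 x 30 x 5 mm; bystander, origin near the middle of its length, on its underside
- vial: small upright dropper bottle, 31 mm across, 94 mm high; bystander, origin at the centre of its underside
- turret_top (a point): centre of the top of the aluminium turret (28 mm across) that the indicator pin rises from, 55 mm above the bench, at pump y +78 mm

How it is judged:
By the outcome, as a careful person would: the job done as asked, in the order asked, and still so for the second after the job is handed in, with the robot touching nothing.
It also fails if it takes over 51 s, if anything falls off the work surface, if the arm or the gripper's body presses on something with over 40 N, if the wrist force passes 120 N, or if a joint passes its speed limit or range.

ROBOT

A 6-joint arm with a two-finger parallel gripper is mounted at the origin on a cart in front of the work surface, level with it; the furniture and walls round the work are solid. World frame = base frame: x ahead of the robot, y to its left, z up, the work surface at z = 0. Lengths are in m, angles in rad, forces in N, time in s.
With the tool pointing down it reaches from about 0.375 to 0.9 m from the base axis. Payload 3.1 kg.
Tool frame: the origin (TCP) lies at the very end of the fingers, on their centre line; the grasp point (between the pads) lies 19 mm behind it (robot.grip_depth is the distance from the TCP to the grasp point, in m); z points along the fingers, y is the direction in which the jaws open and shut (so a half turn about z gives the same grasp; the last joint's range is limited). The gripper opens to 87 mm and grips with 3 to 60 N. Pads are 19 mm wide; open, the fingers measure 117 mm over their backs; the gripper's body (75 mm by 190 mm) begins 51 mm behind the grasp point.
Start: joints at [-0.178, 0.527, 1.433, -0, 1.181, -0.178], TCP at [0.625, 0, 0.223] pointing down, gripper open.
Joint ranges: [-3.08, 3.08], [-0.75, 2.2], [0.22, 2.44], [-1.43, 4.57], [0, 2.65], [-2.85, 2.85]. Speed limits (rad/s): [2.79, 2.79, 3.14, 3.14, 3.14, 3.14].

INTERFACE

Orientations are given as a unit quaternion [x, y, z, w].
In Python, from rig import robot gives the robot as it stands.
- The arm moves only by the tool drive_tool, never from a script. Its argument "series" is a list of rows, each a list of 7 numbers: the shift along the tool's x, y, z in m, then the turn, a rotation vector about the tool's x, y, z in degrees, then the opening, from 0 (shut) to 1 (fully open). A call has 1 to 5 rows; each row shifts and turns the commanded pose from where the row before left it, along the tool's axes as they then stand; what a row does not reach is not made up. A row lasts 1/8 s, in which the tool goes at most 62.5 mm and 10.7 degrees, less where a joint would pass 70% of its speed; a pose out of reach is approached as far as the arm can. A call is refused whole if a number of a shift passes 0.0625 or a number of a turn 10.7, either way. A call with a gripper value outside its range is refused whole. The fingers move at their own pace and stop on an object; "squeeze" is the grip in N (left out, the last holds). Time passes only in rows, so rows that do not move let the fingers close. It gives the time, the measured TCP pose, the force and the opening at its end, in the units of the state.
- robot.get_obs(): the state, without advancing time (a new reading comes with each control period).
- robot.camera(name): name is "scene" or "side" or "wrist"; returns (picture, depth): 420x560x3 uint8, blue, green, red; 420x560 float32, m along the optical axis (not along the pixel's ray), 0 where there is no reading.
- robot.camera_model(name): a dict with "fx", "fy", "cx", "cy" (pixels), "R" (3x3) and "t" (3): a world point X has camera coordinates R X + t. Camera axes: x right, y down, z forward; pixel columns grow to the right and rows downward; lengths in m; the calibration is good to about 2 mm. A picture is of the moment at which its call begins: read the wrist's pose just before it. camera_model takes no time and is no camera call; for the wrist camera it gives the pose at the moment of the call.
- robot.hand_in(): hands the job in, once; it reports no verdict.
The state is a dict: "time": time; "q": joint angles; "joint_velocities": joint speeds; "joint_torque": joint torques, N m; "position": TCP position; "tool_rot": TCP orientation; "ft_force": force on the tool from outside, world axes, zero at the start; "moment": the same for the moment, N m; "grip_width": finger opening in m.
Only numpy, scipy, OpenCV 4.12 (cv2) and the standard library are available. Lean on these libraries where they do the work, as an engineer would, in place of code of your own. Each camera call takes 0.05 s, during which the arm holds its last target. There are 200 camera calls.

## Working session

There is one attempt and no reset: what is moved stays moved. The work goes in short steps, Python scripts to look and compute and a tool call to move; the robot and the scene stay as the last step left them, time stands still between calls to the robot, and variables do not carry over. Pictures are saved under pics/ and viewed, about 8 in all and at most 12, crops included, and the job is handed in when it is done.

Besides the shell and the picture viewer there is one more tool, called after "Emit:" as a command line: name --pt "numbers of a row" for each row, then --argument value for the rest. drive_tool: Moves the arm, as the interface text tells. Its arguments: {"type":"object","properties":{"series":{"type":"array"},"squeeze":{"type":"number"}},"required":["series"]}

```bash
mkdir -p pics; cat > h.py <<'E'
import numpy as np, cv2
from rig import robot
def snap(n,f):
    p,d=robot.camera(n); m=robot.camera_model(n); cv2.imwrite(f'pics/{f}.png',p); np.savez(f'pics/{f}.npz',p=p,d=d,**{k:np.array(v) for k,v in m.items()}); return p,d,m
def world(f):
    z=np.load(f'pics/{f}.npz'); d=z['d']; v,u=np.mgrid[:d.shape[0],:d.shape[1]]
    c=np.stack([(u-z['cx'])/z['fx']*d,(v-z['cy'])/z['fy']*d,d],-1)
    return (c-z['t'])@z['R'], d>0   # R^T (c-t)
E
python3 - <<'E'
from h import *
o=robot.get_obs(); print({k:np.round(v,3) for k,v in o.items()})
a=snap('scene','s1');b=snap('side','d1')
cv2.imwrite('pics/both1.png',cv2.resize(np.vstack([a[0],b[0]]),None,fx=.71,fy=.71))
for m in(a[2],b[2]): print(-np.array(m['R']).T@m['t'],m['fx'])
E
```

```text
{'time': np.float64(0.0), 'q': array([-0.179,  0.528,  1.434, -0.   ,  1.181, -0.179]), 'joint_velocities': array([ 0.001, -0.002, -0.001, -0.002,  0.001,  0.001]), 'joint_torque': array([-1.0000e-03, -4.4005e+01, -1.7659e+01,  6.3000e-02,  5.8000e-02,
       -0.0000e+00]), 'position': array([0.624, 0.   , 0.222]), 'tool_rot': array([ 0.707,  0.707, -0.001, -0.001]), 'ft_force': array([-0.224, -0.393, -0.025]), 'moment': array([0.023, 0.038, 0.024]), 'grip_width': np.float64(0.087)}
[ 0.08930228 -0.36128131  0.53413707] 487.2808676140989
[1.3317711  0.30808148 0.5548742 ] 428.84372486161163
```

View pics/both1.png

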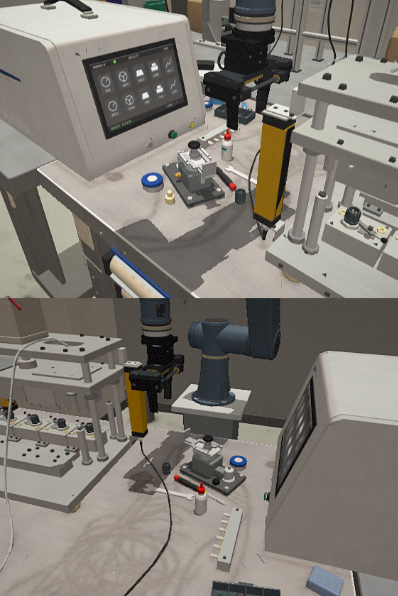

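The pump is at about (275,245) in the full-size scene picture and (293,230) in side. Next I crop both with world coordinates.

```bash
python3 - <<'E'
from h import *
a=cv2.imread('pics/s1.png')[170:300,180:380]; b=cv2.imread('pics/d1.png')[180:320,220:370]
cv2.imwrite('pics/c1.png',np.vstack([cv2.resize(a[:, :],(480,312)),cv2.resize(b,(300,280))if 0 else cv2.copyMakeBorder(cv2.resize(b,(300,280)),0,0,0,180,0)]))
a=cv2.resize(a,(800,520),interpolation=cv2.INTER_CUBIC);cv2.imwrite('pics/c1.png',a)
b=cv2.resize(b,(642,600),interpolation=cv2.INTER_CUBIC);cv2.imwrite('pics/c2.png',b)
E
```

```text
(no output)
```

View pics/c1.png

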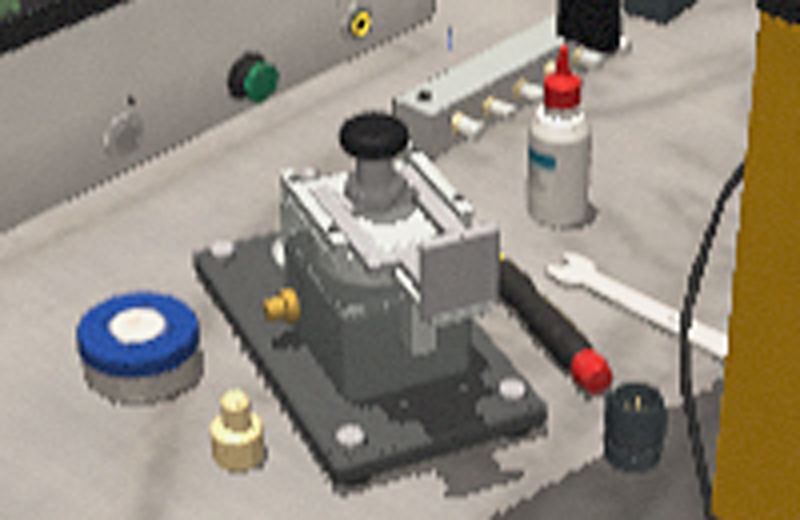

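View pics/c2.png

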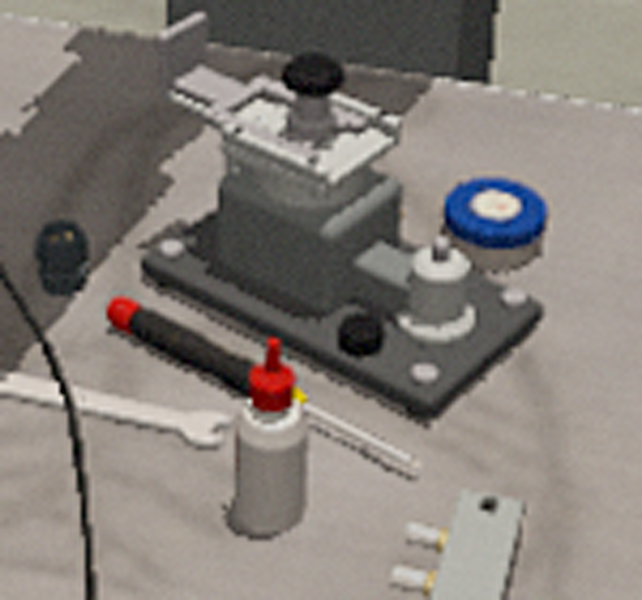

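The scene crop shows the plunger head top at (374,128), the tab's outer face centred at (458,265), and the tin, plug, connector and screwdriver around the pump. The side crop shows the plunger at (313,68), the turret top at (440,265) and the pin tip at (441,240).

```bash
python3 - <<'E'
from h import *
def ray(f,u,v,h):
    z=np.load(f'pics/{f}.npz'); c=-z['R'].T@z['t']; r=z['R'].T@np.array([(u-z['cx'])/z['fx'],(v-z['cy'])/z['fy'],1]); return c+r*(h-c[2])/r[2]
W={f:world(f)[0] for f in('s1','d1')}
def p(n,f,u,v,h):
    o,s=((180,170),4) if f=='s1' else ((220,180),4.28)
    x,y=o[0]+u/s,o[1]+v/s
    print(n,f,'plane',ray(f,x,y,h).round(4),'depth',W[f][round(y),round(x)].round(4))
p('plunger','s1',374,126,.1305);p('plunger','d1',313,68,.1305)
p('tab','s1',458,267,.1065)
for c,n in(((422,245),'TL'),((497,228),'TR')): p(n,'s1',*c,.1245)
p('turret','d1',440,265,.055);p('pintip','d1',441,240,.062)
for c in((197,258),(338,470),(545,405)):p('base','s1',*c,.016)
for c in((145,258),(428,410),(541,308)):p('base','d1',*c,.016)
p('tin','s1',140,330,.024);p('plug','s1',237,400,.032);p('conn','s1',635,395,.032);p('sd','s1',592,368,.012);p('vial','s1',563,90,.08)
# tab face by depth: points in crop box
m=W['s1'][170+245//4:170+290//4,180+430//4:180+488//4].reshape(-1,3)
c=np.median(m,0); n=np.linalg.svd(m-m.mean(0))[2][2]; print('tab plane',c,n,m.std(0))
E
```

```text
plunger s1 plane [0.6    0.1279 0.1305] depth [0.5971 0.124  0.1322]
plunger d1 plane [0.6047 0.1296 0.1305] depth [0.6061 0.1296 0.131 ]
tab s1 plane [0.5712 0.0557 0.1065] depth [0.5645 0.051  0.1115]
TL s1 plane [0.553  0.0584 0.1245] depth [0.5528 0.0572 0.1255]
TR s1 plane [0.5815 0.0449 0.1245] depth [0.5814 0.0453 0.1243]
turret d1 plane [0.6378 0.2015 0.055 ] depth [0.6381 0.202  0.0551]
pintip d1 plane [0.6276 0.1995 0.062 ] depth [0.6319 0.2001 0.0651]
base s1 plane [0.5949 0.242  0.016 ] depth [0.5939 0.2415 0.0179]
base s1 plane [0.5276 0.082  0.016 ] depth [0.5298 0.0854 0.0117]
base s1 plane [0.6183 0.0462 0.016 ] depth [0.6186 0.047  0.0159]
base d1 plane [0.6212 0.0495 0.016 ] depth [0.619  0.049  0.0151]
base d1 plane [0.6954 0.2101 0.016 ] depth [0.6868 0.2088 0.0082]
base d1 plane [0.6046 0.2474 0.016 ] depth [0.6012 0.2463 0.0133]
tin s1 plane [0.5308 0.2083 0.024 ] depth [0.53   0.2073 0.026 ]
plug s1 plane [0.5182 0.1312 0.032 ] depth [0.5165 0.1299 0.0336]
conn s1 plane [0.6325 0.0099 0.032 ] depth [0.6343 0.0105 0.0302]
sd s1 plane [0.6571 0.0506 0.012 ] depth [0.6527 0.0474 0.016 ]
vial s1 plane [0.7509 0.1453 0.08  ] depth [0.7563 0.1488 0.0776]
tab plane [0.56533901 0.0517645  0.11265656] [-0.42020139 -0.36999285 -0.82857473] [0.03759122 0.0322135  0.03333635]
```

```bash
python3 - <<'E'
from h import *
u=np.array([.415,.910]);r=np.array([.910,-.415]);P=np.array([.602,.1287])
for f in('s1','d1'):
    X,ok=world(f); q=X[...,:2]-P; a=q@r;b=q@u
    # gripper at start sits near x .625,y 0, z>.2
    m=ok&(X[...,2]>.14)&(X[...,2]<.45)&(abs(a)<.25)&(b>-.25)&(b<.25)
    start=(abs(X[...,0]-.625)<.13)&(abs(X[...,1])<.08)&(X[...,2]>.2)
    m&=~start
    H=np.zeros((10,10))
    np.maximum.at(H,(((b[m]+.25)/.05).astype(int),((a[m]+.25)/.05).astype(int)),X[...,2][m])
    print(f,'rows b(-.25..), cols a(-.25..)\n',H.round(2))
E
```

```text
s1 rows b(-.25..), cols a(-.25..)
 [[0.   0.   0.   0.   0.   0.31 0.31 0.37 0.37 0.37]
 [0.   0.   0.   0.   0.   0.   0.   0.   0.   0.  ]
 [0.   0.   0.   0.   0.   0.   0.   0.   0.   0.  ]
 [0.   0.   0.   0.   0.   0.   0.   0.   0.   0.  ]
 [0.   0.   0.   0.   0.   0.   0.   0.   0.   0.  ]
 [0.   0.   0.   0.   0.   0.   0.   0.   0.   0.  ]
 [0.   0.   0.   0.   0.   0.   0.   0.   0.   0.  ]
 [0.25 0.17 0.   0.   0.   0.   0.   0.   0.   0.  ]
 [0.35 0.34 0.28 0.19 0.   0.   0.   0.   0.   0.  ]
 [0.35 0.35 0.35 0.35 0.29 0.21 0.   0.   0.   0.  ]]
d1 rows b(-.25..), cols a(-.25..)
 [[0.   0.   0.   0.   0.   0.31 0.34 0.36 0.37 0.37]
 [0.   0.   0.   0.   0.   0.   0.   0.   0.   0.  ]
 [0.   0.   0.   0.   0.   0.   0.   0.   0.   0.  ]
 [0.   0.   0.   0.   0.   0.   0.   0.   0.   0.  ]
 [0.   0.   0.   0.   0.   0.   0.   0.   0.   0.  ]
 [0.   0.   0.   0.   0.   0.   0.   0.   0.   0.  ]
 [0.   0.   0.   0.   0.   0.   0.   0.   0.   0.  ]
 [0.25 0.16 0.   0.   0.   0.   0.   0.   0.   0.  ]
 [0.35 0.34 0.28 0.19 0.   0.   0.   0.   0.   0.  ]
 [0.35 0.35 0.35 0.34 0.29 0.21 0.   0.   0.   0.  ]]
```

Emit:
drive_tool --pt "0 0 0 0 0 8.2 0" --pt "0 0 0 0 0 8.2 0" --pt "0 0 0 0 0 8.2 0" --pt "0 -0.037 0 0 0 0 0" --pt "0 -0.037 0 0 0 0 0" --squeeze 20

```text
time: 0.72
position: [0.5566, 0.0311, 0.2218]
tool_rot: [0.842, 0.54, -0.0, -0.0]
ft_force: [-1.2, 0.9, -0.6]
grip_width: 0.0451
```

Emit:
drive_tool --pt "0 0 0 0 0 0 0" --pt "0 0 0 0 0 0 0"

```text
time: 0.98
position: [0.5584, 0.0307, 0.2227]
tool_rot: [0.841, 0.54, 0.0, 0.0]
ft_force: [0.4, 0.4, 0.4]
grip_width: 0.0251
```

```bash
python3 - <<'E'
from h import *
o=robot.get_obs(); print(o['time'],o['position'],o['tool_rot'],o['ft_force'],o['grip_width'])
w=snap('wrist','w1')
E
```

```text
0.975 [0.55844055 0.03067186 0.22268715] [8.41482345e-01 5.40284239e-01 4.26755836e-04 4.71464470e-04] [0.43930846 0.41474771 0.43980425] 0.025135220351800172
```

View pics/w1.png

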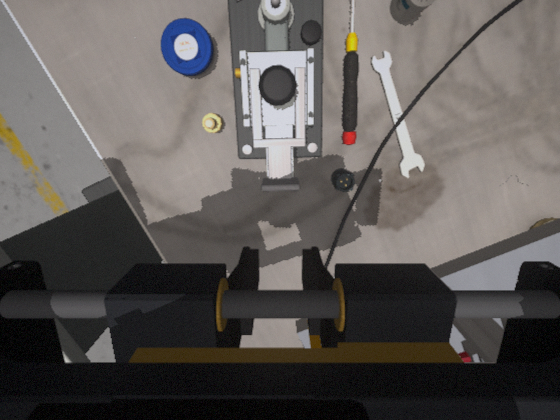

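The wrist picture shows the plunger head at (277,85), the tab's top edge at about (281,184), the turret at (275,8), and the fingers closing at (281,260).

```bash
python3 - <<'E'
from h import *
z=np.load('pics/w1.npz'); c=-z['R'].T@z['t']; X,ok=world('w1')
def ray(u,v,h):
    r=z['R'].T@np.array([(u-z['cx'])/z['fx'],(v-z['cy'])/z['fy'],1]); return (c+r*(h-c[2])/r[2])[:2]
P=ray(277,85,.1295);print('cam',c,'P',P,X[85,277])
m=ok&(X[...,2]>.122)&(np.hypot(*(X[...,:2]-P).transpose(2,0,1))<.03)
print('head centroid',X[m].mean(0),m.sum(),np.ptp(X[m],0))
H=X[m].mean(0)[:2]
m=ok&(X[...,2]>.114)&(X[...,2]<.13)&(np.hypot(*(X[...,:2]-[.566,.05]).transpose(2,0,1))<.03)
T=X[m];print('tab',T.mean(0),m.sum(),T[:,2].max()); d=np.linalg.svd(T[:,:2]-T[:,:2].mean(0))[2][0];print('tab dir deg',np.degrees(np.arctan2(d[1],d[0])))
e=[ray(*p,.016) for p in((238,158),(229,8),(321,157),(322,8))]
for i in(0,2):
    v=e[i+1]-e[i];print('edge deg',np.degrees(np.arctan2(v[1],v[0])))
u=T.mean(0)[:2]-H;print('tab->plunger dist',np.hypot(*u),np.degrees(np.arctan2(-u[1],-u[0])))
o=robot.get_obs()['position'][:2]
for t in(64,65,66):
    t=np.radians(t);uu=np.array([np.cos(t),np.sin(t)]);rr=np.array([uu[1],-uu[0]]);q=o-H;print('tcp b,a',q@uu,q@rr,'tab b,a',(T.mean(0)[:2]-H)@uu,(T.mean(0)[:2]-H)@rr, 'T bmin',((T[:,:2]-H)@uu).min())
E
```

```text
cam [0.5915091  0.10528452 0.38480191] P [0.5995944  0.12852836] [0.59957829 0.12848206 0.1300085 ]
head centroid [0.59997071 0.12853975 0.1297092 ] 1200 [0.02938184 0.02904588 0.00982932]
tab [0.56827403 0.05418274 0.12269898] 327 0.12573129219827797
tab dir deg 156.68399524657312
edge deg 66.54615404619932
edge deg 67.22451034511607
tab->plunger dist 0.08083096249929271 66.9125674991931
tcp b,a -0.10619646977551067 0.006049807754054977 tab b,a -0.08072654796289157 0.004107183044013385 T bmin -0.08444213048916659
tcp b,a -0.1062858792425809 0.004195502386304223 tab b,a -0.08078593314642545 0.0026976849748149502 T bmin -0.08456713188311031
tcp b,a -0.10634291300121941 0.002339919027883863 tab b,a -0.08082071015213202 0.0012873651646401235 T bmin -0.08472042034241688
```

Emit:
drive_tool --pt "0 0 0.03 0 0 -1.4 0" --pt "0 0 0.045 0 0 0 0" --pt "0 0 0.045 0 0 0 0" --pt "0 0 0.003 0 0 0 0" --pt "0 0 0 0 0 0 0"

```text
time: 1.65
position: [0.5591, 0.0304, 0.1001]
tool_rot: [0.835, 0.55, 0.001, 0.001]
ft_force: [-0.2, -0.4, -0.6]
grip_width: 0.0006
```

Emit:
drive_tool --pt "0.006 0 0 0 0 0 0" --pt "0.004 0 0 0 0 0 0" --pt "0.004 0 0 0 0 0 0" --pt "0.004 0 0 0 0 0 0" --pt "0 0 0 0 0 0 0"

```text
time: 2.28
position: [0.5649, 0.048, 0.0996]
tool_rot: [0.835, 0.55, 0.0, -0.0]
ft_force: [0.6, -0.3, 0.1]
grip_width: 0.0007
```

Emit:
drive_tool --pt "0.004 0 0 0 0 0 0" --pt "0.004 0 0 0 0 0 0" --pt "0.003 0 0 0 0 0 0" --pt "0 0 0 0 0 0 0"

```text
time: 2.78
position: [0.569, 0.058, 0.0994]
tool_rot: [0.835, 0.55, 0.0, -0.0]
ft_force: [0.8, -0.9, 0.3]
grip_width: 0.0003
```

Emit:
drive_tool --pt "0.003 0 0 0 0 0 0" --pt "0.001 0 0 0 0 0 0" --pt "0 0 0 0 0 0 0"

```text
time: 3.15
position: [0.5704, 0.0614, 0.0994]
tool_rot: [0.835, 0.55, -0.0, -0.0]
ft_force: [-1.1, -0.9, -0.5]
grip_width: 0.0007
```

```bash
python3 - <<'E'
from h import *
print(robot.get_obs()['position'])
a,b=snap('scene','s2')[0],snap('wrist','w2')[0]
cv2.imwrite('pics/v2.png',np.hstack([cv2.resize(a[180:290,220:330],(400,400)),cv2.resize(b[0:280,140:420],(400,400))]))
E
```

```text
[0.57044529 0.06136088 0.09936048]
```

View pics/v2.png

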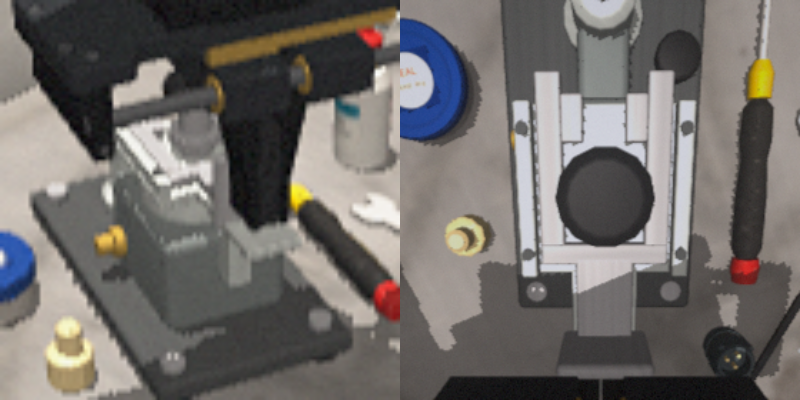

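The scene half shows the fingers covering the tab, with its lower edge just visible below them. In the wrist half the tab (605,355) is touching or near the fingers, and I measure how far it has moved.

```bash
cat >> h.py <<'E'
def meas(f,tabc=(.572,.066)):
    X,ok=world(f); q=lambda c:np.hypot(*(X[...,:2]-np.array(c)).transpose(2,0,1))
    m=ok&(X[...,2]>.122)&(X[...,2]<.134)&(q((.6,.1285))<.02); H=X[m].mean(0); 
    uu=np.array([.394,.919]);rr=np.array([.919,-.394]);D=X[...,:2]-H[:2];a=D@rr;b=D@uu
    m=ok&(X[...,2]>.118)&(X[...,2]<.128)&(abs(a)<.012)&(b<-.04)&(b>-.1)
    print(f,'head',H.round(4),'tab z>.118: n',m.sum(),'b pct',np.percentile(b[m],[2,25,50,75,98]).round(4))
    m=ok&(X[...,2]>.058)&(X[...,2]<.11)&(abs(a)<.02)&(abs(b-.078)<.02)
    print('pin pts',m.sum(),X[m][:,2].max() if m.any() else None)
E
python3 -c "
from h import *
meas('w1');meas('w2')
p=robot.get_obs()['position'][:2]-[.6,.1285];print('tcp b',p@[.394,.919])"
```

```text
w1 head [0.6    0.1285 0.1297] tab z>.118: n 215 b pct [-0.0846 -0.0825 -0.0808 -0.0793 -0.0785]
pin pts 57 0.06691418236664957
w2 head [0.5998 0.1294 0.1298] tab z>.118: n 936 b pct [-0.0665 -0.0622 -0.0585 -0.0565 -0.0558]
pin pts 0 None
tcp b -0.07336500172102454
```

Emit:
drive_tool --pt "0.002 0 0 0 0 0 0" --pt "0 0 0 0 0 0 0"

```text
time: 3.5
position: [0.5712, 0.0629, 0.0994]
tool_rot: [0.835, 0.551, -0.0, -0.0]
ft_force: [-0.9, -2.4, -0.3]
grip_width: 0.0003
```

Emit:
drive_tool --pt "0.001 0 0 0 0 0 0" --pt "0 0 0 0 0 0 0"

```text
time: 3.75
position: [0.5711, 0.0629, 0.0994]
tool_rot: [0.835, 0.551, -0.001, 0.0]
ft_force: [-2.3, -5.0, 0.6]
grip_width: 0.0005
```

Emit:
drive_tool --pt "0.001 0 0 0 0 0 0" --pt "0 0 0 0 0 0 0"

```text
time: 4.0
position: [0.5711, 0.0629, 0.0994]
tool_rot: [0.834, 0.551, -0.002, 0.001]
ft_force: [-3.4, -6.9, 1.3]
grip_width: 0.0007
```

Emit:
drive_tool --pt "-0.008 0 0 0 0 0 0" --pt "-0.007 0 0 0 0 0 0" --pt "0 0 -0.03 0 0 0 0" --pt "0 0 -0.03 0 0 0 0" --pt "0 0 0 0 0 0 0"

```text
time: 4.62
position: [0.5686, 0.051, 0.162]
tool_rot: [0.835, 0.55, 0.003, 0.002]
ft_force: [-0.1, -0.1, -0.1]
grip_width: 0.0007
```

```bash
python3 -c "
from h import *
snap('wrist','w3');meas('w3')
p=robot.get_obs()['position'];print(p);q=p[:2]-[.6,.1287];print('tcp b a',q@[.394,.919],q@[.919,-.394])"
```

```text
w3 head [0.5982 0.1291 0.1282] tab z>.118: n 353 b pct [-0.0601 -0.058  -0.0563 -0.0548 -0.0539]
pin pts 134 0.06633409268642501
[0.56729766 0.05108161 0.16052651]
tcp b a -0.08421602086278264 0.000528199336667674
```

Emit:
drive_tool --pt "0.03 0 0 0 0 0 0" --pt "0.03 0 0 0 0 0 0" --pt "0.024 0 0 0 0 0 0" --pt "0 0 0.02 0 0 0 0" --pt "0 0 0 0 0 0 0"

```text
time: 5.3
position: [0.5976, 0.1287, 0.1373]
tool_rot: [0.835, 0.551, -0.002, -0.001]
ft_force: [0.1, -0.6, -0.5]
grip_width: 0.0
```

Emit:
drive_tool --pt "0 0.002 0.006 0 0 0 0" --pt "0 0 0.01 0 0 0 0" --pt "0 0 0.008 0 0 0 0" --pt "0 0 0.004 0 0 0 0" --pt "0 0 0 0 0 0 0"

```text
time: 5.92
position: [0.6024, 0.1272, 0.1126]
tool_rot: [0.835, 0.55, 0.001, 0.001]
ft_force: [-1.3, 0.1, 7.5]
grip_width: 0.0005
```

Emit:
drive_tool --pt "0 0 0.003 0 0 0 0" --pt "0 0 0.003 0 0 0 0" --pt "0 0 0 0 0 0 0"

```text
time: 6.3
position: [0.6027, 0.1272, 0.1106]
tool_rot: [0.835, 0.55, 0.002, 0.001]
ft_force: [-6.5, -0.3, 27.1]
grip_width: 0.0003
```

Emit:
drive_tool --pt "0 0 -0.015 0 0 0 0" --pt "0 0 -0.015 0 0 0 0" --pt "0 0 -0.006 0 0 0 0" --pt "0 0 0 0 0 0 0" --pt "0 0 0 0 0 0 0"

```text
time: 6.92
position: [0.6006, 0.1274, 0.1405]
tool_rot: [0.835, 0.55, -0.001, -0.001]
ft_force: [-0.4, 0.4, -0.6]
grip_width: 0.0002
```

```bash
python3 -c "
from h import *
print(robot.get_obs()['position']);snap('wrist','w4');meas('w4')
snap('side','d2');X,ok=world('d2')
D=X[...,:2]-[.5998,.1287];a=D@[.919,-.394];b=D@[.394,.919]
m=ok&(abs(a)<.008)&(abs(b-.08)<.01)&(X[...,2]>.05)&(X[...,2]<.12);print('side pin',X[m][:,2].max())
"
```

```text
[0.60055042 0.12742785 0.14053598]
w4 head [0.6027 0.1364 0.1287] tab z>.118: n 4 b pct [-0.0669 -0.0662 -0.0658 -0.0657 -0.0655]
pin pts 131 0.0797859401928757
side pin 0.07927472915354906
```

Emit:
drive_tool --pt "0 0 0.013 0 0 0 0" --pt "0 0 0.01 0 0 0 0" --pt "0 0 0.008 0 0 0 0" --pt "0 0 0.005 0 0 0 0" --pt "0 0 0 0 0 0 0"

```text
time: 7.65
position: [0.6025, 0.1276, 0.1106]
tool_rot: [0.835, 0.551, 0.001, 0.001]
ft_force: [-7.2, -1.2, 30.9]
grip_width: 0.0003
```

Emit:
drive_tool --pt "0 0 -0.015 0 0 0 0" --pt "0 0 -0.015 0 0 0 0" --pt "0 0 -0.006 0 0 0 0" --pt "0 0 0 0 0 0 0" --pt "0 0 0 0 0 0 0"

```text
time: 8.28
position: [0.6004, 0.1274, 0.1404]
tool_rot: [0.835, 0.55, -0.001, -0.001]
ft_force: [0.0, -1.0, -0.6]
grip_width: -0.0
```

Emit:
drive_tool --pt "0 0 0.013 0 0 0 0" --pt "0 0 0.01 0 0 0 0" --pt "0 0 0.008 0 0 0 0" --pt "0 0 0.005 0 0 0 0" --pt "0 0 0 0 0 0 0"

```text
time: 8.9
position: [0.6022, 0.1275, 0.1106]
tool_rot: [0.835, 0.551, 0.001, 0.001]
ft_force: [-7.7, -0.1, 31.9]
grip_width: 0.0005
```

Emit:
drive_tool --pt "0 0 -0.015 0 0 0 0" --pt "0 0 -0.015 0 0 0 0" --pt "0 0 -0.006 0 0 0 0" --pt "0 0 0 0 0 0 0" --pt "0 0 0 0 0 0 0"

```text
time: 9.52
position: [0.6004, 0.1274, 0.1403]
tool_rot: [0.835, 0.55, -0.001, -0.001]
ft_force: [-0.2, -0.3, -0.9]
grip_width: 0.0004
```

```bash
cat >> h.py <<'E'
def pin(f):
    snap('side',f);X,ok=world(f)
    D=X[...,:2]-[.5998,.1287];a=D@[.919,-.394];b=D@[.394,.919]
    m=ok&(abs(a)<.008)&(abs(b-.08)<.01)&(X[...,2]>.05)&(X[...,2]<.13);print('side pin',np.sort(X[m][:,2])[-4:])
E
python3 -c "
from h import *
pin('d3');print(robot.get_obs()['position'])"
```

```text
side pin [0.09377861 0.09472912 0.09492025 0.09559972]
[0.60051901 0.12742133 0.14040585]
```

The pin reads about 95 mm, which is fully out. Extra strokes run idle, so I do one more as a check.

Emit:
drive_tool --pt "0 0 0.013 0 0 0 0" --pt "0 0 0.01 0 0 0 0" --pt "0 0 0.008 0 0 0 0" --pt "0 0 0.005 0 0 0 0" --pt "0 0 0 0 0 0 0"

```text
time: 10.2
position: [0.6023, 0.1275, 0.1106]
tool_rot: [0.835, 0.551, 0.001, 0.001]
ft_force: [-7.6, -1.1, 30.5]
grip_width: 0.0006
```

Emit:
drive_tool --pt "0 0 -0.015 0 0 0 0" --pt "0 0 -0.015 0 0 0 0" --pt "0 0 -0.03 0 0 0 0" --pt "-0.03 0 -0.03 0 0 0 0" --pt "-0.05 0 0 0 0 0 0"

```text
time: 10.82
position: [0.571, 0.0541, 0.197]
tool_rot: [0.834, 0.552, 0.002, 0.001]
ft_force: [0.1, -0.7, -0.8]
grip_width: 0.0002
```

Emit:
drive_tool --pt "0 0 0 0 0 0 0" --pt "0 0 0 0 0 0 0" --pt "0 0 0 0 0 0 0"

```text
time: 11.2
position: [0.5698, 0.0548, 0.1949]
tool_rot: [0.835, 0.551, -0.0, -0.0]
ft_force: [0.1, -0.2, 0.2]
grip_width: 0.0005
```

```bash
python3 -c "
from h import *
pin('d4');snap('wrist','w5');meas('w5')
a=cv2.imread('pics/d4.png')[180:320,220:370];b=cv2.imread('pics/w5.png')[0:280,140:420]
cv2.imwrite('pics/v5.png',np.hstack([cv2.resize(a,(430,400)),cv2.resize(b,(370,370)) if 0 else cv2.resize(b,(370,400))]))"
```

```text
side pin [0.0937792  0.09380995 0.09431899 0.09511449]
w5 head [0.5997 0.1292 0.1299] tab z>.118: n 274 b pct [-0.0597 -0.0579 -0.0563 -0.0548 -0.0541]
pin pts 239 0.09556756384038989
```

View pics/v5.png

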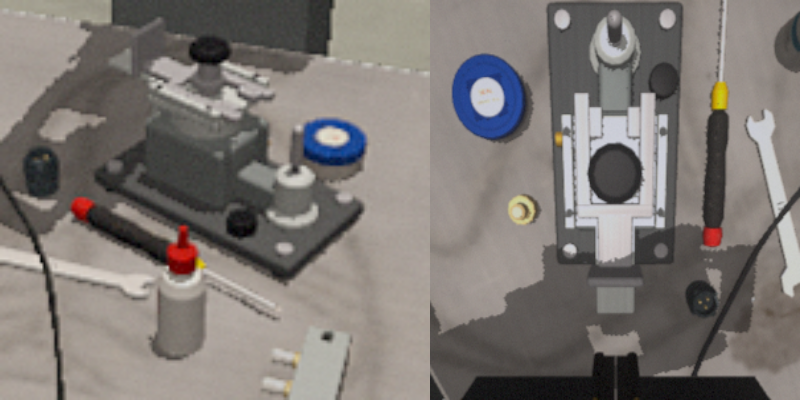

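The side half shows the pin standing high at (297,140), with its dark groove clear of the turret at (293,170), and the plunger up at (210,48). The wrist half shows the tab home and the bystanders where they were.

```bash
python3 -c "
from rig import robot
print(robot.hand_in())"
```

```text
the job is handed in; nothing more can be done
None
```

The pump is primed and the job is handed in, at about 11 s on the robot's clock. I pushed the locking plate home with the closed fingertips. I then pressed the plunger to its stop four times, letting it rise fully between strokes, and drew the arm back clear.

- **Lock:** the tab's outer face is 60 mm from the plunger axis, which is the fully home position. The tab stopped moving while the push rose to about 8 N.
- **Plunger:** up, with its head measured at 130 mm. Each stroke ended at 110.6 mm with about 27–32 N of pressing force.
- **Pin:** the tip is at about 95 mm, or 40 mm above the turret, and the groove is visible. Its height did not change on the fourth stroke, so that one ran idle and the pin is fully out.
- **Pump and surroundings:** the pump's measured position agrees within 1 mm before and after, which is the measurement noise. In the last picture the bystanders look unmoved; I did not measure them again.
- **Disagreement:** one plunger-head reading during the strokes was off by about 8 mm because the fingers hid the head. I ignored it, and the final clear view was consistent. No other checks failed.

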